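Put the microscope's loose optics away in their trays

TASK

Put the microscope optics away: both objectives in the tray with the blue floor, both eyepieces in the tray with the orange floor, and the green filter in the tray with the green floor. Set each one down gently, do not drop it; at the end each stands as it does now, upright (the filter flat, green face up), on its tray's floor, not on another piece or leaning on a wall. Do not shift or tip the joystick box or the squeeze bottle.

Things in the scene. Friction and masses are not known exactly. Their poses are not given: they have to be found in the camera images.
- objective_red: Microscope objective lens, loose, standing upright on the bench, nose up: plain steel barrel 30 mm in diameter from the bottom to 36 mm up (grip it there, at 15 to 30 mm height), with a red band round it, then a red cone narrowing to a dark steel nose 17 mm in diameter; 50 mm tall, about 0.12 kg. Round about its z axis. Origin: centre of the underside; z up.
- objective_yellow: Microscope objective lens, loose, standing upright on the bench, nose up: plain steel barrel 30 mm in diameter from the bottom to 36 mm up (grip it there, at 15 to 30 mm height), with a yellow band round it, then a yellow cone narrowing to a dark steel nose 17 mm in diameter; 50 mm tall, about 0.12 kg. Round about its z axis. Origin: centre of the underside; z up.
- eyepiece_white: Microscope eyepiece, loose, standing upright on the bench: steel tube 32 mm in diameter for the lowest 22 mm, then a black head 38 mm in diameter from 22 to 48 mm height (grip the head, at 30 to 40 mm height), on top a white rim 34 mm in diameter around a dark lens; 50 mm tall, about 0.09 kg. Round about its z axis. Origin: centre of the underside; z up.
- eyepiece_black: Microscope eyepiece, loose, standing upright on the bench: steel tube 32 mm in diameter for the lowest 22 mm, then a black head 38 mm in diameter from 22 to 48 mm height (grip the head, at 30 to 40 mm height), on top a black rim 34 mm in diameter around a dark lens; 50 mm tall, about 0.09 kg. Round about its z axis. Origin: centre of the underside; z up.
- filter: Light filter, loose, lying flat on the bench: black ring 46 mm in diameter and 10 mm thick, with a bright green round face on top; about 0.03 kg. Grip it across its diameter. Origin: centre of the underside; z up.
- tray_blue: Open aluminium tray whose floor is blue, fixed to the bench: 130 x 130 mm outside, walls 5 mm thick and 25 mm high, inside 120 x 120 mm, top of the coloured floor 8 mm above the bench. Large enough for two optics side by side (60 mm apart, 30 mm each side of the middle). Origin: centre of the underside, on the bench; x and y parallel to the walls, z up; yaw within 0.25 rad of the bench's axes.
- tray_orange: Open aluminium tray whose floor is orange, fixed to the bench: 130 x 130 mm outside, walls 5 mm thick and 25 mm high, inside 120 x 120 mm, top of the coloured floor 8 mm above the bench. Large enough for two optics side by side (60 mm apart, 30 mm each side of the middle). Origin: centre of the underside, on the bench; x and y parallel to the walls, z up; yaw within 0.25 rad of the bench's axes.
- tray_green: Open aluminium tray whose floor is green, fixed to the bench: 130 x 130 mm outside, walls 5 mm thick and 25 mm high, inside 120 x 120 mm, top of the coloured floor 8 mm above the bench. Large enough for two optics side by side (60 mm apart, 30 mm each side of the middle). Origin: centre of the underside, on the bench; x and y parallel to the walls, z up; yaw within 0.25 rad of the bench's axes.
- control_box: Bystander, to be left alone: cream joystick box, loose, 120 x 90 x 32 mm, with a black upright joystick to 85 mm height. Origin: centre of the underside; x along its long side, z up.
- squeeze_bottle: Bystander, to be left alone: white squeeze bottle with a pointed tip, loose, 42 mm in diameter, 115 mm tall. Origin: centre of the underside; z up.
Mind the look-alikes: they are no part of the job. Several things look just like the filter: the one meant starts farthest to the robot's left.

How it is judged (in metres and radians):
At the end, for the whole second after the job is handed in: Objectives in the blue, eyepieces in the orange, filter in the green tray: each within 50 mm of its tray's middle along both tray axes, underside 4 to 14 mm above the tray's underside, upright within 0.15 rad, released, at rest; bystanders moved under 20 mm, tilted under 0.2 rad (x of objective_red in the frame of tray_blue between -0.05 and 0.05 m and y of objective_red in the frame of tray_blue between -0.05 and 0.05 m and z of objective_red in the frame of tray_blue between 0.004 and 0.014 m and angle between each of objective_red, objective_yellow, eyepiece_white, eyepiece_black, filter's own z axis and vertical below 0.15 rad and linear speed of each of objective_red, objective_yellow, eyepiece_white, eyepiece_black, filter below 0.02 m/s and angular speed of each of objective_red, objective_yellow, eyepiece_white, eyepiece_black, filter below 0.3 rad/s and contact force between each of objective_red, objective_yellow, eyepiece_white, eyepiece_black, filter and the fingers below 0.1 N and x of objective_yellow in the frame of tray_blue between -0.05 and 0.05 m and y of objective_yellow in the frame of tray_blue between -0.05 and 0.05 m and z of objective_yellow in the frame of tray_blue between 0.004 and 0.014 m and x of eyepiece_white in the frame of tray_orange between -0.05 and 0.05 m and y of eyepiece_white in the frame of tray_orange between -0.05 and 0.05 m and z of eyepiece_white in the frame of tray_orange between 0.004 and 0.014 m and x of eyepiece_black in the frame of tray_orange between -0.05 and 0.05 m and y of eyepiece_black in the frame of tray_orange between -0.05 and 0.05 m and z of eyepiece_black in the frame of tray_orange between 0.004 and 0.014 m and x of filter in the frame of tray_green between -0.05 and 0.05 m and y of filter in the frame of tray_green between -0.05 and 0.05 m and z of filter in the frame of tray_green between 0.004 and 0.014 m and distance of each of control_box, squeeze_bottle from where it was at the start of the episode below 0.02 m and angle between each of control_box, squeeze_bottle's own z axis and vertical below 0.2 rad); the robot touches nothing.
It fails at once if an optic dropped: out of the fingers while its underside is more than 30 mm above the bench (22 mm above a tray's floor) ((height (world z) of objective_red above 0.03 m and contact force between objective_red and the fingers below 0.05 N) or (height (world z) of objective_yellow above 0.03 m and contact force between objective_yellow and the fingers below 0.05 N) or (height (world z) of eyepiece_white above 0.03 m and contact force between eyepiece_white and the fingers below 0.05 N) or (height (world z) of eyepiece_black above 0.03 m and contact force between eyepiece_black and the fingers below 0.05 N) or (height (world z) of filter above 0.03 m and contact force between filter and the fingers below 0.05 N)).
It fails at once if an optic knocked or pressed hard against a tray (contact force over 60 N) (contact force between any of objective_red, objective_yellow, eyepiece_white, eyepiece_black, filter and tray_blue above 60 N or contact force between any of objective_red, objective_yellow, eyepiece_white, eyepiece_black, filter and tray_orange above 60 N or contact force between any of objective_red, objective_yellow, eyepiece_white, eyepiece_black, filter and tray_green above 60 N).
It fails at once if the joystick box or the squeeze bottle moved by more than 20 mm or tipped (distance of any of control_box, squeeze_bottle from where it was at the start of the episode above 0.02 m or angle between any of control_box, squeeze_bottle's own z axis and vertical above 0.2 rad).
It also fails if it takes over 115 s, if anything falls off the work surface, if the arm or the gripper's body presses on something with over 40 N, if the wrist force passes 120 N, or if a joint passes its speed limit or range.

ROBOT

A 6-joint arm with a two-finger parallel gripper is mounted at the origin on the work surface. World frame = base frame: x ahead of the robot, y to its left, z up, the work surface at z = 0. Lengths are in mm, angles in rad, forces in N, time in s.
With the tool pointing down it reaches from about 400 to 925 mm from the base axis. Payload 12.5 kg.
Tool frame: the origin (TCP) lies midway between the tips of the shut fingers; the grasp point (between the pads) lies 19 mm behind it; z points along the fingers, y is the line along which they close (so a half turn about z gives the same grasp; the last joint's range is limited). The gripper opens to 95 mm and grips with 3 to 60 N. Pads are 20 mm wide; open, the fingers measure 119 mm over their backs; the gripper's body (75 mm by 180 mm) begins 59 mm behind the grasp point.
Start: joints at [-1.375, 0.491, 1.559, -0, 1.092, -0.106], TCP at [185.798, -596.763, 214.661] pointing down, gripper open.
Joint ranges: [-3.1, 3.1], [-0.84, 2.19], [0.05, 2.79], [-1.13, 4.28], [0.06, 2.93], [-2.69, 2.69]. Speed limits (rad/s): [2.22, 2.22, 2.79, 3.14, 3.14, 3.14].

INTERFACE

Orientations are given as [roll, pitch, yaw] about the fixed x, y, z axes, in that order (R = Rz(yaw) Ry(pitch) Rx(roll)).
In Python, from cell import * gives the robot as it stands. The module is installed in compiled form; this text tells all that it offers.
- The arm moves only by the tool arm_command, never from a script. Its arguments are lists of equal length, an entry for each row: "delta_pos": the shift along the world's x, y, z in units of 250 mm (1.0 is 250 mm), a list of three; "delta_rot": the turn, a rotation vector about the world's x, y, z in units of 90 degrees (1.0 is 90 degrees), a list of three; "claw": the closure, from 0 (fully open) to 1 (shut). In form: {"delta_pos": [[tx, ty, tz], ...], "delta_rot": [[wx, wy, wz], ...], "claw": [claw, ...]}. A call has exactly 5 rows; each row is the pose to reach, as a shift and turn from the pose commanded when the call began; what a row does not reach only later rows make up. A row lasts 1/12 s, in which the tool goes at most 41.7 mm and 7.16 degrees, less where a joint would pass 70% of its speed; a pose out of reach is approached as far as the arm can. A call with a number of a shift or a turn outside -1 to 1 is refused whole. A call with a gripper value outside its range is refused whole. The fingers move at their own pace and stop on an object; the grip force is fixed at half the most. Time passes only in rows, so rows that repeat a pose let the fingers close, or fill a call up. It gives the time, the measured TCP pose, the force, the opening and the grip force at its end, in the units of the state.
- state(): the state, without advancing time (a new reading comes with each control period).
- read_camera(name): name is "scene" or "top" or "wrist"; returns the picture (384x512x3 uint8, red, green, blue); there is no depth.
- calibration(name): a dict with "camera_matrix" (3x3 intrinsics, pixels), "k1" (the pictures are not rectified: a ray, as slopes to the right and down, at radius r is drawn at 1 + k1 r^2 times it, then the intrinsics apply), "T" (4x4, takes a point from camera to world coordinates). Camera axes: x right, y down, z forward; pixel columns grow to the right and rows downward; lengths in mm; the calibration is good to about 2 mm. A picture is of the moment at which its call begins: read the wrist's pose just before it. calibration takes no time and is no camera call; for the wrist camera it gives the pose at the moment of the call.
- job_done(): hands the job in; it is judged then, once.
The state is a dict: "t": time; "joints": joint angles; "qvel": joint speeds; "tau": joint torques, N m; "eef_pos": TCP position; "tcp_rot": TCP orientation; "ft_force": force on the tool from outside, world axes, zero at the start; "moment": the same for the moment, N m; "opening": opening from 0.0 (shut) to 1.0 (fully open); "grip_force": force on a finger pad.
Only numpy, scipy, OpenCV 4.12 (cv2) and the standard library are available. Lean on these libraries where they do the work, as an engineer would, in place of code of your own. Each camera call takes 0.05 s, during which the arm holds its last target. There are 200 camera calls.

## Working session

There is one attempt and no reset: what is moved stays moved. The work goes in short steps, Python scripts to look and compute and a tool call to move; the robot and the scene stay as the last step left them, time stands still between calls to the robot, and variables do not carry over. Pictures are saved under pics/ and viewed, at most 14 in all, crops included, and the job is handed in when it is done.

Besides the shell and the picture viewer there is one more tool, called after "Request:" as a command line: name --argument value ..., lists and objects as JSON in quotes. arm_command: Moves the arm, as the interface text tells. Shifts and turns lie within -1 to 1; 1 stands for 250 mm of shift or 90 degrees of turn. Its arguments: {"type":"object","properties":{"delta_pos":{"type":"array"},"delta_rot":{"type":"array"},"claw":{"type":"array"}},"required":["delta_pos","delta_rot","claw"]}

```bash
mkdir -p pics; cat > h.py <<'E'
from cell import *
import numpy as np, cv2
def ray(cal,u,v):
    K=cal["camera_matrix"];K=np.array(K,float);k1=cal["k1"]
    d=np.array([(u-K[0,2])/K[0,0],(v-K[1,2])/K[1,1]])
    s=d.copy()
    for _ in range(30): s=d/(1+k1*(s@s))
    T=np.array(cal["T"],float)
    return T[:3,3],T[:3,:3]@np.array([s[0],s[1],1])
def onplane(cal,u,v,z):
    o,d=ray(cal,u,v); return (o+d*(z-o[2])/d[2])[:2]
def save(n,im): cv2.imwrite("pics/"+n+".png",cv2.cvtColor(im,cv2.COLOR_RGB2BGR))
E
python3 - <<'E'
from h import *
s=state();print(s)
for n in("top","scene","wrist"):
    im=read_camera(n);np.save(n+".npy",im);save(n+"0",im)
    c=calibration(n);print(n,np.round(c["camera_matrix"],1).tolist(),c["k1"],np.round(c["T"],3).tolist())
a=np.hstack([np.load("scene.npy"),np.load("wrist.npy")])
save("sw",cv2.resize(a,(800,300),interpolation=cv2.INTER_AREA))
save("topbig",cv2.resize(np.load("top.npy"),(800,600)))
E
```

```text
{'t': 0.0, 'joints': array([-1.37463940e+00,  4.91550410e-01,  1.55948727e+00,  4.98453857e-06,
        1.09172927e+00, -1.05606126e-01]), 'qvel': array([-1.05542640e-03,  3.48803801e-04, -2.57966087e-06,  2.05498850e-04,
       -7.40708599e-04,  5.39923619e-04]), 'tau': array([-3.45062304e-03, -6.12656951e+01, -2.58184254e+01,  6.91334903e-02,
        4.82185779e-02, -5.14414000e-05]), 'eef_pos': array([ 185.71865767, -596.48568094,  214.05442288]), 'tcp_rot': array([-3.14042537e+00, -1.28177958e-04,  3.01760679e-01]), 'ft_force': array([-0.37775014,  0.28495574, -0.14266695]), 'moment': array([-0.01180479, -0.0234231 , -0.03960203]), 'grip_force': 0.0, 'opening': 0.9981208509858567}
top [[358.2, 0.0, 253.9], [0.0, 358.2, 190.1], [0.0, 0.0, 1.0]] 0.020513372068477958 [[0.004, -0.99, 0.138, 391.785], [-1.0, -0.007, -0.019, 5.021], [0.02, -0.138, -0.99, 1128.749], [0.0, 0.0, 0.0, 1.0]]
scene [[351.1, 0.0, 262.9], [0.0, 351.1, 188.3], [0.0, 0.0, 1.0]] 0.025585267077922025 [[0.067, 0.629, -0.774, 1284.946], [0.998, -0.031, 0.061, -45.087], [0.015, -0.776, -0.63, 642.189], [0.0, 0.0, 0.0, 1.0]]
wrist [[290.5, 0.0, 255.9], [0.0, 290.5, 191.8], [0.0, 0.0, 1.0]] -0.06291906976045407 [[0.297, -0.926, -0.233, 251.507], [-0.955, -0.289, -0.071, -576.359], [-0.002, 0.243, -0.97, 384.92], [0.0, 0.0, 0.0, 1.0]]
```

View pics/topbig.png

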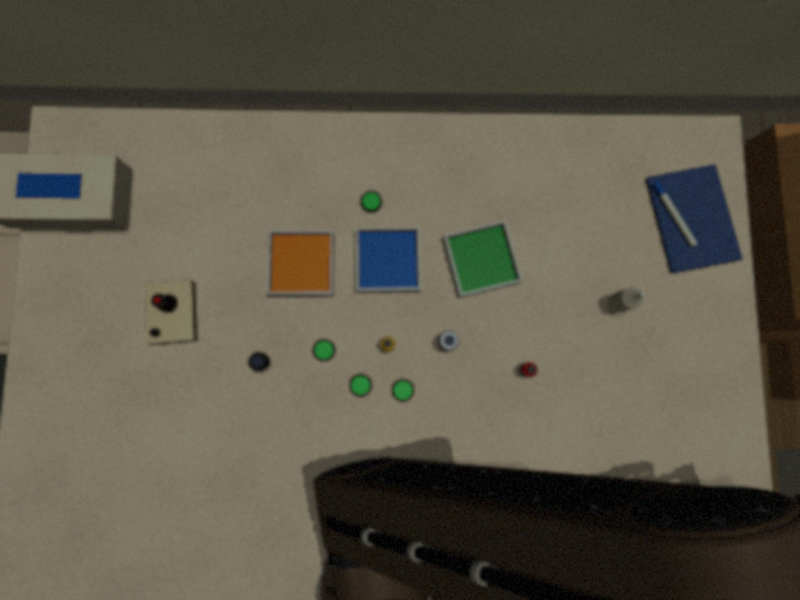

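View pics/sw.png

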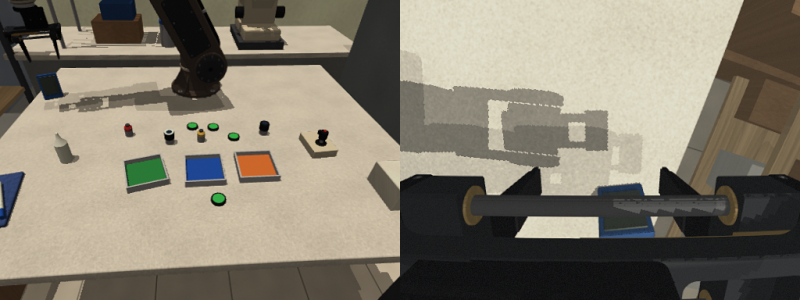

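The top view shows five optics: red (527,369), yellow (387,344), white eyepiece (448,341), black eyepiece (259,361), and the leftmost green disc (323,350). It also shows the trays: orange (301,264), blue (388,260), green (482,259). The scene view shows the same four green discs, and the wrist view shows only empty bench.

```bash
cat > m.py <<'E'
from h import *
def blobs(im,name,m,amin=15):
    n,l,st,ce=cv2.connectedComponentsWithStats(m.astype(np.uint8))
    return [(i,ce[i],st[i]) for i in range(1,n) if amin<st[i][4]<6000],l
for name in("top","scene"):
    im=np.load(name+".npy");c=calibration(name)
    h=cv2.cvtColor(cv2.GaussianBlur(im,(3,3),0),cv2.COLOR_RGB2HSV).astype(int);H,S,V=h[...,0],h[...,1],h[...,2]
    M={"green":((H>45)&(H<80)&(S>120)&(V>50),10),"orange":((H>5)&(H<18)&(S>170)&(V>80),8),"blue":((H>100)&(H<120)&(S>150)&(V>60),8),
     "red":(((H<6)|(H>172))&(S>130)&(V>40),42),"yellow":((H>15)&(H<30)&(S>110),42),"dark":((V<45),36),"lit":((S<45)&(V>150),50)}
    for k,(m,z) in M.items():
        b,l=blobs(im,name,m)
        for i,ce,st in b:
            zz=8 if st[4]>800 else z
            p=onplane(c,*ce,zz)
            if not(350<p[0]<800 and -420<p[1]<420): continue
            e=""
            if st[4]>800:
                cn,_=cv2.findContours((l==i).astype(np.uint8),0,2)
                q=cv2.boxPoints(cv2.minAreaRect(cn[0])); Q=np.array([onplane(c,u,v,8) for u,v in q])
                e0=Q[1]-Q[0]; e=f"yaw {np.degrees(np.arctan2(e0[1],e0[0])):.1f} sides {np.linalg.norm(e0):.0f} {np.linalg.norm(Q[2]-Q[1]):.0f} mid {Q.mean(0).round(0)}"
            print(name,k,ce.round(1),st[4],st[2:4],p.round(1),e)
E
python3 m.py
python3 - <<'E'
from h import *
im=np.load("top.npy")[195:265,150:360]; save("c0",cv2.resize(im,None,fx=3.8,fy=3.8,interpolation=2))
E
```

```text
top green [237.  128.5] 104 [11 12] [748.1  38.9] 
top green [308.6 164.9] 1166 [41 41] [ 630.8 -191.2] yaw -75.7 sides 113 111 mid [ 631. -191.]
top green [206.8 223.7] 110 [12 12] [441.3 129.3] 
top green [230.3 246.2] 111 [12 12] [372.9  55.4] 
top green [257.4 249.4] 111 [12 12] [363.3 -28.1] 
top orange [191.8 167.6] 1202 [36 35] [618.7 180.8] yaw -89.4 sides 111 110 mid [618. 182.]
top blue [247.9 165.4] 1176 [35 34] [627.4   3. ] yaw -89.4 sides 109 107 mid [627.   3.]
top red [336.6 236.3] 40 [7 8] [ 404.2 -266.2] 
top yellow [198.4 172.1] 434 [29 32] [598.  154.9] 
top yellow [247.6 220.1] 67 [10 10] [451.6   2.8] 
top dark [165.6 231.2] 91 [12 11] [417.1 249.4] 
scene green [245.7 160.2] 64 [12  7] [364.5 -28.2] 
scene green [272.4 161.3] 67 [12  7] [374.   55.8] 
scene green [298.7 173.7] 77 [13  8] [443.3 129.4] 
scene green [185.  219.4] 1239 [51 35] [ 622.4 -191.8] yaw 104.6 sides 126 102 mid [ 620. -191.]
scene green [279.3 253.4] 168 [17 13] [749.7  38.7] 
scene orange [327.2 211.1] 1080 [49 27] [610.  181.4] yaw 90.9 sides 133 104 mid [607. 184.]
scene blue [260.8 215.9] 1175 [48 29] [619.4   3.5] yaw 91.9 sides 126 101 mid [616.   6.]
scene red [163.3 163.9] 56 [9 8] [ 419.2 -271.3] 
scene yellow [257.  171.3] 64 [9 8] [468.8   1.8] 
scene dark [337.8 161.9] 126 [12 14] [423.9 249.5] 
scene dark [246.4 164.1] 26 [13  4] [422.7 -27.6] 
scene dark [272.5 165.1] 26 [12  4] [431.6  50. ] 
scene dark [216.6 176. ] 83 [12  9] [ 477.6 -114.3] 
scene dark [299.  177.9] 28 [13  4] [497.9 120.2] 
scene dark [279.4 259.7] 57 [18  8] [789.5  33.4] 
scene lit [215.6 167.1] 47 [14  8] [ 453.9 -117. ] 
scene lit [337.3 200.4] 163 [61 34] [616. 201.] 
scene lit [182.5 212. ] 244 [61 46] [ 639.5 -190.8] 
scene lit [260.7 208. ] 228 [57 39] [634.8   1.8]
```

View pics/c0.png

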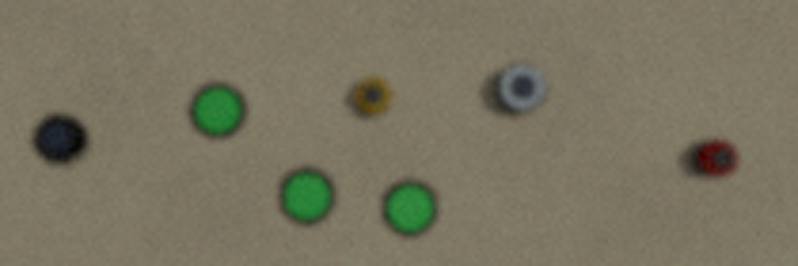

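The crop shows the noses: red (722,158), yellow (371,95), white rim (521,88), black head (60,138), and the target filter (218,110). Heights and sizes agree across both views, so I am moving over the red objective.

Request:
arm_command --delta_pos '[[0.08,0.12,-0.02],[0.17,0.26,-0.05],[0.26,0.39,-0.07],[0.35,0.53,-0.1],[0.44,0.66,-0.12]]' --delta_rot '[[0,0,-0.04],[0,0,-0.08],[0,0,-0.12],[0,0,-0.16],[0,0,-0.192]]' --claw '[0.2,0.2,0.2,0.2,0.2]'

```text
t: 0.57
eef_pos: [296.2, -429.8, 184.1]
tcp_rot: [-3.141, 0.0, -0.004]
ft_force: [1.2, -0.4, 0.3]
opening: 0.805
grip_force: 0.0
```

Request:
arm_command --delta_pos '[[0.09,0.14,-0.02],[0.18,0.28,-0.05],[0.27,0.41,-0.07],[0.36,0.54,-0.1],[0.44,0.66,-0.12]]' --delta_rot '[[0,0,0],[0,0,0],[0,0,0],[0,0,0],[0,0,0]]' --claw '[0.2,0.2,0.2,0.2,0.2]'

```text
t: 0.98
eef_pos: [406.5, -264.7, 154.2]
tcp_rot: [-3.141, 0.0, 0.0]
ft_force: [0.5, -0.3, -0.0]
opening: 0.802
grip_force: 0.0
```

Request:
arm_command --delta_pos '[[0,0,0],[0,0,0],[0,0,0],[0,0,0],[0,0,0]]' --delta_rot '[[0,0,0],[0,0,0],[0,0,0],[0,0,0],[0,0,0]]' --claw '[0.2,0.2,0.2,0.2,0.2]'

```text
t: 1.4
eef_pos: [405.3, -267.9, 154.8]
tcp_rot: [3.141, -0.0, -0.002]
ft_force: [1.0, -0.3, -0.0]
opening: 0.8
grip_force: 0.0
```

```bash
python3 - <<'E'
from h import *
c=calibration("top")
f=lambda x,y:(150+(x+.5)/3.8-.5,195+(y+.5)/3.8-.5)
for n,p,z in(("red",(722,158),50),("yel",(371,95),50),("wh",(521,88),50),("bl",(60,138),45)): print(n,onplane(c,*f(*p),z).round(1))
s=state();print(s["t"],s["eef_pos"],s["tcp_rot"],s["opening"])
w=calibration("wrist");im=read_camera("wrist");save("w1",im);np.save("w1.npy",im)
h=cv2.cvtColor(im,cv2.COLOR_RGB2HSV).astype(int)
m=((h[...,0]<6)|(h[...,0]>172))&(h[...,1]>130)&(h[...,2]>40)
n,l,st,ce=cv2.connectedComponentsWithStats(m.astype(np.uint8))
for i in range(1,n):
    if st[i][4]>30: print(st[i],ce[i],[onplane(w,*ce[i],z).round(1) for z in(40,50)])
E
```

```text
red [ 404.5 -273.4]
yel [452.5   3.8]
wh [ 458.7 -115.1]
bl [417.7 248.1]
1.4 [ 405.29614118 -267.85463646  154.78075538] [ 3.14122000e+00 -1.88368418e-04 -1.55775003e-03] 0.8004538484084849
[249 172  28  29 390] [262.10769231 184.93076923] [array([ 409.5, -273.7]), array([ 411.8, -273.5])]
```

View pics/w1.png

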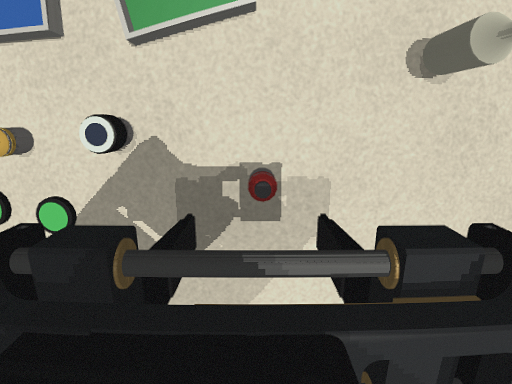

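The wrist view shows the red nose at (263,188), right between the fingers and clear of everything. Its centre is about (408,-273), and the white rim is at (96,133). Next I grasp it.

Request:
arm_command --delta_pos '[[0.009,-0.025,-0.12],[0.009,-0.025,-0.26],[0.009,-0.025,-0.4],[0.009,-0.025,-0.54],[0.009,-0.025,-0.6]]' --delta_rot '[[0,0,0],[0,0,0],[0,0,0],[0,0,0],[0,0,0]]' --claw '[0.2,0.2,0.2,0.2,0.2]'

```text
t: 1.87
eef_pos: [406.5, -273.0, 1.3]
tcp_rot: [-3.139, 0.003, -0.001]
ft_force: [0.1, 0.0, 0.2]
opening: 0.799
grip_force: 0.0
```

Request:
arm_command --delta_pos '[[0,0,0],[0,0,0],[0,0,0],[0,0,0],[0,0,0]]' --delta_rot '[[0,0,0],[0,0,0],[0,0,0],[0,0,0],[0,0,0]]' --claw '[0.4,1,1,1,1]'

```text
t: 2.28
eef_pos: [408.2, -273.4, 5.4]
tcp_rot: [3.141, -0.001, -0.0]
ft_force: [-0.1, -0.0, -0.4]
opening: 0.508
grip_force: 0.0
```

Request:
arm_command --delta_pos '[[0,0,0],[0,0,0],[0,0,0],[0,0,0],[0,0,0]]' --delta_rot '[[0,0,0],[0,0,0],[0,0,0],[0,0,0],[0,0,0]]' --claw '[1,1,1,1,1]'

```text
t: 2.7
eef_pos: [408.2, -273.1, 5.0]
tcp_rot: [3.141, -0.0, 0.0]
ft_force: [-0.7, 0.2, 6.2]
opening: 0.306
grip_force: 30.0
```

```bash
python3 - <<'E'
from h import *
s=state();print(s["t"],s["eef_pos"],s["opening"],s["grip_force"])
w=calibration("wrist");im=read_camera("wrist");save("w2",im)
E
```

```text
2.7 [ 408.22057626 -273.14601068    5.00583367] 0.30564508927635664 30.00105232000351
```

View pics/w2.png

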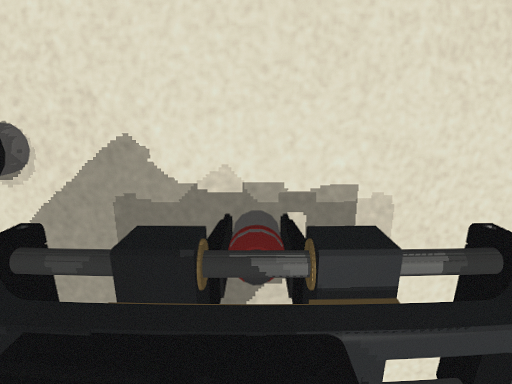

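The fingers hold the red objective: the opening is 29 mm at 30 N, and the barrel is at (258,240) between the pads. I am lifting it and carrying it to the far side of the blue tray.

Request:
arm_command --delta_pos '[[0,0,0.03],[0,0,0.1],[0,0,0.2],[0,0,0.29],[0,0,0.32]]' --delta_rot '[[0,0,0],[0,0,0],[0,0,0],[0,0,0],[0,0,0]]' --claw '[1,1,1,1,1]'

```text
t: 3.17
eef_pos: [408.7, -273.4, 87.4]
tcp_rot: [3.139, -0.002, 0.0]
ft_force: [0.4, -0.5, -1.0]
opening: 0.31
grip_force: 30.0
```

Request:
arm_command --delta_pos '[[0.03,0.033,0],[0.1,0.11,0],[0.2,0.22,0],[0.3,0.33,0],[0.4,0.44,0]]' --delta_rot '[[0,0,0],[0,0,0],[0,0,0],[0,0,0],[0,0,0]]' --claw '[1,1,1,1,1]'

```text
t: 3.58
eef_pos: [508.7, -161.0, 83.4]
tcp_rot: [-3.141, 0.001, -0.001]
ft_force: [0.9, -0.7, -1.5]
opening: 0.308
grip_force: 30.0
```

Request:
arm_command --delta_pos '[[0.1,0.11,0],[0.2,0.22,0],[0.3,0.33,0],[0.38,0.42,0],[0.44,0.485,0]]' --delta_rot '[[0,0,0],[0,0,0],[0,0,0],[0,0,0],[0,0,0]]' --claw '[1,1,1,1,1]'

```text
t: 4.0
eef_pos: [619.1, -38.5, 82.9]
tcp_rot: [-3.141, 0.002, 0.002]
ft_force: [-0.5, 0.1, -2.1]
opening: 0.312
grip_force: 30.0
```

Request:
arm_command --delta_pos '[[0.06,0.07,0],[0.11,0.13,0],[0.14,0.165,0],[0.152,0.179,0],[0.152,0.179,0]]' --delta_rot '[[0,0,0],[0,0,0],[0,0,0],[0,0,0],[0,0,0]]' --claw '[1,1,1,1,1]'

```text
t: 4.42
eef_pos: [655.9, 3.8, 83.5]
tcp_rot: [-3.142, 0.001, 0.001]
ft_force: [0.2, -0.4, -1.8]
opening: 0.314
grip_force: 30.0
```

```bash
python3 - <<'E'
from h import *
s=state();print(s["t"],s["eef_pos"],s["opening"],s["grip_force"])
im=read_camera("scene");np.save("s2.npy",im)
w=calibration("wrist");im=read_camera("wrist");np.save("w3.npy",im)
save("sw3",cv2.resize(np.hstack([np.load("s2.npy")[110:290,80:400].repeat(2,0).repeat(2,1)[:360],cv2.resize(im,(480,360))]),(800,257),interpolation=3))
E
```

```text
4.4167 [655.85155447   3.81954449  83.54522946] 0.31371501638160165 29.9997478723526
```

View pics/sw3.png

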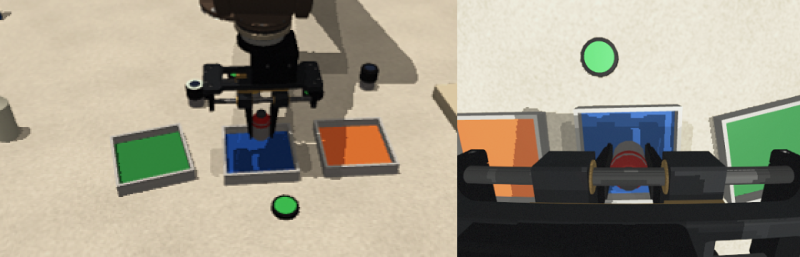

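Both views show the objective held upright over the far half of the blue tray, so I lower it, release it and rise.

Request:
arm_command --delta_pos '[[0,0,-0.05],[0,0,-0.12],[0,0,-0.19],[0,0,-0.23],[0,0,-0.25]]' --delta_rot '[[0,0,0],[0,0,0],[0,0,0],[0,0,0],[0,0,0]]' --claw '[1,1,1,1,1]'

```text
t: 4.93
eef_pos: [654.9, 2.4, 20.1]
tcp_rot: [-3.141, 0.003, -0.001]
ft_force: [-0.2, 0.2, -1.3]
opening: 0.309
grip_force: 30.0
```

Request:
arm_command --delta_pos '[[0,0,-0.01],[0,0,-0.02],[0,0,-0.028],[0,0,-0.034],[0,0,-0.034]]' --delta_rot '[[0,0,0],[0,0,0],[0,0,0],[0,0,0],[0,0,0]]' --claw '[1,1,1,1,1]'

```text
t: 5.35
eef_pos: [656.1, 3.0, 13.9]
tcp_rot: [3.141, -0.0, 0.0]
ft_force: [-0.0, -0.0, -1.0]
opening: 0.311
grip_force: 30.0
```

Request:
arm_command --delta_pos '[[0,0,0],[0,0,0],[0,0,0],[0,0,0],[0,0,0]]' --delta_rot '[[0,0,0],[0,0,0],[0,0,0],[0,0,0],[0,0,0]]' --claw '[0.65,0.55,0.45,0.45,0.45]'

```text
t: 5.77
eef_pos: [656.1, 3.0, 13.9]
tcp_rot: [3.141, -0.0, 0.0]
ft_force: [0.2, 0.3, -0.3]
opening: 0.532
grip_force: 0.0
```

Request:
arm_command --delta_pos '[[0,0,0.05],[0,0,0.15],[0,0,0.27],[0,0,0.4],[0,0,0.44]]' --delta_rot '[[0,0,0],[0,0,0],[0,0,0],[0,0,0],[0,0,0]]' --claw '[0.45,0.45,0.45,0.45,0.45]'

```text
t: 6.18
eef_pos: [657.7, 2.9, 129.3]
tcp_rot: [3.141, -0.006, 0.0]
ft_force: [-0.4, -0.3, 0.7]
opening: 0.554
grip_force: 0.0
```

Request:
arm_command --delta_pos '[[-0.1,0,0],[-0.25,0,0],[-0.4,0,0],[-0.55,0,0],[-0.7,0,0]]' --delta_rot '[[0,0,0],[0,0,0],[0,0,0],[0,0,0],[0,0,0]]' --claw '[0.3,0.3,0.3,0.3,0.3]'

```text
t: 6.6
eef_pos: [479.1, 3.1, 124.1]
tcp_rot: [3.141, -0.0, 0.0]
ft_force: [-0.4, 0.1, -0.0]
opening: 0.698
grip_force: 0.0
```

Request:
arm_command --delta_pos '[[-0.06,0,0],[-0.1,0,0],[-0.108,0,0],[-0.108,0,0],[-0.108,0,0]]' --delta_rot '[[0,0,0],[0,0,0],[0,0,0],[0,0,0],[0,0,0]]' --claw '[0.3,0.3,0.3,0.3,0.3]'

```text
t: 7.02
eef_pos: [455.4, 2.8, 123.8]
tcp_rot: [3.141, -0.001, 0.0]
ft_force: [-0.5, 0.9, -0.8]
opening: 0.699
grip_force: 0.0
```

```bash
cat > wm.py <<'E'
from h import *
import sys
s=state();print(s["t"],s["eef_pos"].round(1),s["opening"])
w=calibration("wrist");im=read_camera("wrist");np.save("w.npy",im);save(sys.argv[1],im)
h=cv2.cvtColor(cv2.GaussianBlur(im,(3,3),0),cv2.COLOR_RGB2HSV).astype(int);H,S,V=h[...,0],h[...,1],h[...,2]
for k,m,z in(("green",(H>40)&(H<85)&(S>90)&(V>60),(10,)),("yellow",(H>12)&(H<30)&(S>150)&(V>60),(40,50)),("red",((H<6)|(H>172))&(S>130)&(V>40),(40,50)),("lit",(S<25)&(V>215),(50,)),("dark",(V<40),(45,50))):
    n,l,st,ce=cv2.connectedComponentsWithStats(m.astype(np.uint8))
    for i in range(1,n):
        x,y,ww,hh,a=st[i]
        if 60<a<5000 and ww<90 and y<260:
            b=(x+ww/2-.5,y+hh/2-.5)
            print(k,st[i],[(onplane(w,*ce[i],q).round(1),onplane(w,*b,q).round(1)) for q in z])
E
python3 wm.py w4
```

```text
7.0167 [455.4   2.8 123.8] 0.6988640349143938
green [115 183  36  35 969] [(array([443.7, 130.3]), array([444.1, 130.2]))]
yellow [ 8  0  9 30 74] [(array([612.5, 209.9]), array([614.3, 208.8])), (array([609. , 201.7]), array([610.7, 200.7]))]
yellow [243 183  27  25 164] [(array([462.3,   5.1]), array([457.4,   3.1])), (array([464.7,   5. ]), array([460. ,   3.1]))]
lit [405   0  53  90 398] [(array([ 575.5, -128.2]), array([ 584.4, -136.9]))]
lit [373 175  38  37 526] [(array([ 461.7, -116.9]), array([ 461.8, -116.3]))]
dark [361 169  33  38 404] [(array([470.3, -99. ]), array([ 465.6, -104.8])), (array([471.4, -96.9]), array([ 466.8, -102.7]))]
dark [113 178  44  43 402] [(array([457.8, 107.7]), array([454.9, 112.6])), (array([459.1, 105.6]), array([456.3, 110.4]))]
dark [ 160  214   65   37 1059] [(array([417.3,  64.1]), array([423.4,  62.1])), (array([419.5,  62.9]), array([425.4,  60.9]))]
dark [310 215  43  36 894] [(array([418.4, -60.9]), array([422.9, -66.1])), (array([420.5, -59.7]), array([424.9, -64.7]))]
```

View pics/w4.png

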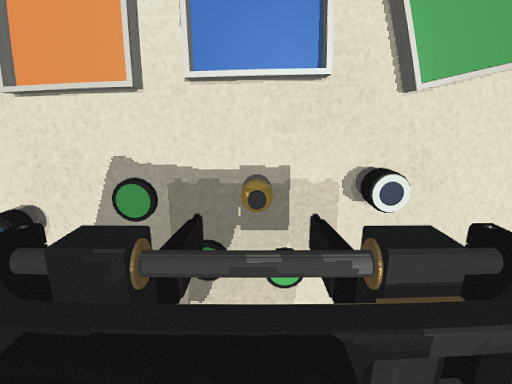

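The wrist view shows the yellow nose at (257,199), about (455,3); the filter centre is near (443,130) and the white rim near (461,-117). I grasp the yellow objective next.

Request:
arm_command --delta_pos '[[0.004,0,-0.1],[0.004,0,-0.22],[0.004,0,-0.34],[0.004,0,-0.42],[0.004,0,-0.45]]' --delta_rot '[[0,0,0],[0,0,0],[0,0,0],[0,0,0],[0,0,0]]' --claw '[0.3,0.3,0.3,0.3,0.3]'

```text
t: 7.48
eef_pos: [454.8, 3.0, 8.4]
tcp_rot: [-3.141, 0.003, 0.0]
ft_force: [0.6, 1.3, 0.0]
opening: 0.7
grip_force: 0.0
```

Request:
arm_command --delta_pos '[[0,0,-0.016],[0,0,-0.024],[0,0,-0.024],[0,0,-0.024],[0,0,-0.024]]' --delta_rot '[[0,0,0],[0,0,0],[0,0,0],[0,0,0],[0,0,0]]' --claw '[0.3,0.4,0.6,1,1]'

```text
t: 7.9
eef_pos: [455.6, 2.9, 6.1]
tcp_rot: [3.141, -0.002, 0.0]
ft_force: [-0.2, -0.3, -0.4]
opening: 0.475
grip_force: 0.0
```

Request:
arm_command --delta_pos '[[0,0,0],[0,0,0],[0,0,0],[0,0,0],[0,0,0]]' --delta_rot '[[0,0,0],[0,0,0],[0,0,0],[0,0,0],[0,0,0]]' --claw '[1,1,1,1,1]'

```text
t: 8.32
eef_pos: [455.3, 3.0, 5.6]
tcp_rot: [3.141, -0.001, 0.0]
ft_force: [-0.5, -0.2, 7.1]
opening: 0.309
grip_force: 30.0
```

Request:
arm_command --delta_pos '[[0,0,0],[0,0,0],[0,0,0],[0,0,0],[0,0,0]]' --delta_rot '[[0,0,0],[0,0,0],[0,0,0],[0,0,0],[0,0,0]]' --claw '[1,1,1,1,1]'

```text
t: 8.73
eef_pos: [455.3, 3.0, 5.6]
tcp_rot: [3.141, -0.001, 0.0]
ft_force: [-1.0, -0.4, 6.3]
opening: 0.31
grip_force: 30.0
```

Request:
arm_command --delta_pos '[[0,0,0.03],[0,0,0.1],[0,0,0.2],[0,0,0.29],[0,0,0.32]]' --delta_rot '[[0,0,0],[0,0,0],[0,0,0],[0,0,0],[0,0,0]]' --claw '[1,1,1,1,1]'

```text
t: 9.15
eef_pos: [455.8, 2.9, 87.9]
tcp_rot: [3.141, -0.003, 0.0]
ft_force: [0.5, 0.3, -0.6]
opening: 0.313
grip_force: 30.0
```

Request:
arm_command --delta_pos '[[0.05,0,0],[0.15,0,0],[0.28,0,0],[0.41,0,0],[0.5,0,0]]' --delta_rot '[[0,0,0],[0,0,0],[0,0,0],[0,0,0],[0,0,0]]' --claw '[1,1,1,1,1]'

```text
t: 9.57
eef_pos: [582.3, 3.0, 84.9]
tcp_rot: [3.141, -0.001, 0.0]
ft_force: [-0.1, -0.1, -1.3]
opening: 0.305
grip_force: 30.0
```

Request:
arm_command --delta_pos '[[0.05,0,0],[0.064,0,0],[0.064,0,-0.04],[0.064,0,-0.11],[0.064,0,-0.17]]' --delta_rot '[[0,0,0],[0,0,0],[0,0,0],[0,0,0],[0,0,0]]' --claw '[1,1,1,1,1]'

```text
t: 9.98
eef_pos: [594.6, 3.1, 41.3]
tcp_rot: [-3.142, 0.001, 0.0]
ft_force: [0.3, 0.3, -0.4]
opening: 0.314
grip_force: 30.0
```

Request:
arm_command --delta_pos '[[0,0,-0.05],[0,0,-0.08],[0,0,-0.1],[0,0,-0.114],[0,0,-0.114]]' --delta_rot '[[0,0,0],[0,0,0],[0,0,0],[0,0,0],[0,0,0]]' --claw '[1,1,1,1,1]'

```text
t: 10.4
eef_pos: [595.9, 3.0, 14.0]
tcp_rot: [3.142, 0.0, 0.0]
ft_force: [0.3, -0.2, -0.7]
opening: 0.307
grip_force: 30.0
```

Request:
arm_command --delta_pos '[[0,0,0],[0,0,0],[0,0,0],[0,0,0],[0,0,0]]' --delta_rot '[[0,0,0],[0,0,0],[0,0,0],[0,0,0],[0,0,0]]' --claw '[1,0.65,0.55,0.45,0.45]'

```text
t: 10.82
eef_pos: [596.2, 3.0, 14.4]
tcp_rot: [3.141, -0.001, 0.0]
ft_force: [0.6, 0.6, -0.0]
opening: 0.505
grip_force: 0.0
```

Request:
arm_command --delta_pos '[[0,0,0],[0,0,0.05],[0,0,0.15],[0,0,0.28],[0,0,0.4]]' --delta_rot '[[0,0,0],[0,0,0],[0,0,0],[0,0,0],[0,0,0]]' --claw '[0.45,0.45,0.45,0.45,0.45]'

```text
t: 11.23
eef_pos: [595.8, 3.0, 116.2]
tcp_rot: [3.142, 0.0, 0.0]
ft_force: [-0.1, -0.6, -0.4]
opening: 0.549
grip_force: 0.0
```

Request:
arm_command --delta_pos '[[-0.05,-0.045,0],[-0.15,-0.13,0],[-0.26,-0.23,0],[-0.37,-0.33,0],[-0.47,-0.415,0]]' --delta_rot '[[0,0,0],[0,0,0],[0,0,0],[0,0,0],[0,0,0]]' --claw '[0.3,0.3,0.3,0.3,0.3]'

```text
t: 11.65
eef_pos: [477.0, -101.6, 115.1]
tcp_rot: [3.141, -0.001, 0.001]
ft_force: [-0.1, -0.7, 0.4]
opening: 0.697
grip_force: 0.0
```

Request:
arm_command --delta_pos '[[-0.06,-0.055,0],[-0.072,-0.063,0],[-0.072,-0.063,0],[-0.072,-0.063,-0.05],[-0.072,-0.063,-0.15]]' --delta_rot '[[0,0,0],[0,0,0],[0,0,0],[0,0,0],[0,0,0]]' --claw '[0.3,0.3,0.3,0.3,0.3]'

```text
t: 12.07
eef_pos: [463.0, -116.6, 78.5]
tcp_rot: [3.139, -0.006, 0.001]
ft_force: [0.8, -0.1, -0.3]
opening: 0.703
grip_force: 0.0
```

Request:
arm_command --delta_pos '[[0,0,-0.1],[0,0,-0.18],[0,0,-0.23],[0,0,-0.242],[0,0,-0.242]]' --delta_rot '[[0,0,0],[0,0,0],[0,0,0],[0,0,0],[0,0,0]]' --claw '[0.3,0.3,0.3,0.3,0.4]'

```text
t: 12.48
eef_pos: [461.1, -115.8, 15.6]
tcp_rot: [-3.141, 0.001, 0.001]
ft_force: [0.4, -0.2, -0.0]
opening: 0.667
grip_force: 0.0
```

Request:
arm_command --delta_pos '[[0,0,0],[0,0,0],[0,0,0],[0,0,0],[0,0,0]]' --delta_rot '[[0,0,0],[0,0,0],[0,0,0],[0,0,0],[0,0,0]]' --claw '[0.6,1,1,1,1]'

```text
t: 12.9
eef_pos: [460.9, -116.6, 16.9]
tcp_rot: [3.141, -0.001, 0.0]
ft_force: [0.4, 1.1, 7.5]
opening: 0.396
grip_force: 30.0
```

Request:
arm_command --delta_pos '[[0,0,0],[0,0,0],[0,0,0],[0,0,0],[0,0,0]]' --delta_rot '[[0,0,0],[0,0,0],[0,0,0],[0,0,0],[0,0,0]]' --claw '[1,1,1,1,1]'

```text
t: 13.32
eef_pos: [460.9, -116.6, 16.8]
tcp_rot: [3.141, -0.001, 0.0]
ft_force: [-0.6, 1.5, 7.0]
opening: 0.394
grip_force: 30.0
```

```bash
python3 - <<'E'
from h import *
s=state();print(s["t"],s["eef_pos"],s["opening"],s["grip_force"])
a=read_camera("scene")[110:290,80:400];im=read_camera("wrist")
save("sw5",cv2.resize(np.hstack([a.repeat(2,0).repeat(2,1),cv2.resize(im,(480,360))]),(800,257),interpolation=3))
E
```

```text
13.3167 [ 460.92172811 -116.6205559    16.82827118] 0.3939865341787548 30.001169443130493
```

View pics/sw5.png

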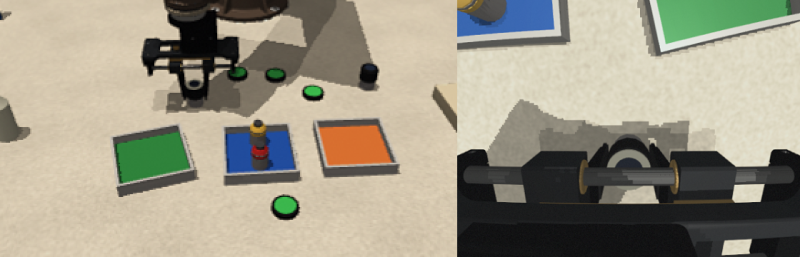

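The view shows both objectives standing upright in the blue tray, with the yellow at (258,130) and the red at (261,155). The white eyepiece is gripped at 37 mm, so I am carrying it to the far side of the orange tray.

Request:
arm_command --delta_pos '[[0,0,0.03],[0,0,0.1],[0,0,0.2],[0,0,0.3],[0,0,0.34]]' --delta_rot '[[0,0,0],[0,0,0],[0,0,0],[0,0,0],[0,0,0]]' --claw '[1,1,1,1,1]'

```text
t: 13.83
eef_pos: [461.1, -116.8, 104.2]
tcp_rot: [3.14, -0.003, 0.0]
ft_force: [-1.0, 1.0, -0.4]
opening: 0.393
grip_force: 30.0
```

Request:
arm_command --delta_pos '[[0.03,0.048,0],[0.097,0.154,0],[0.172,0.273,0],[0.246,0.392,0],[0.32,0.511,0]]' --delta_rot '[[0,0,0],[0,0,0],[0,0,0],[0,0,0],[0,0,0]]' --claw '[1,1,1,1,1]'

```text
t: 14.25
eef_pos: [541.1, 12.6, 101.9]
tcp_rot: [3.141, -0.0, -0.0]
ft_force: [1.0, -0.3, -0.3]
opening: 0.395
grip_force: 30.0
```

Request:
arm_command --delta_pos '[[0.075,0.119,0],[0.149,0.238,0],[0.224,0.356,0],[0.29,0.463,0],[0.335,0.535,0]]' --delta_rot '[[0,0,0],[0,0,0],[0,0,0],[0,0,0],[0,0,0]]' --claw '[1,1,1,1,1]'

```text
t: 14.67
eef_pos: [625.2, 147.5, 101.7]
tcp_rot: [-3.141, -0.001, 0.001]
ft_force: [0.5, -0.3, -1.0]
opening: 0.391
grip_force: 30.0
```

Request:
arm_command --delta_pos '[[0.045,0.07,0],[0.08,0.125,0],[0.091,0.142,0],[0.091,0.142,-0.03],[0.091,0.142,-0.09]]' --delta_rot '[[0,0,0],[0,0,0],[0,0,0],[0,0,0],[0,0,0]]' --claw '[1,1,1,1,1]'

```text
t: 15.08
eef_pos: [647.3, 180.2, 79.7]
tcp_rot: [-3.141, -0.002, 0.0]
ft_force: [0.2, -0.6, -1.6]
opening: 0.395
grip_force: 30.0
```

Request:
arm_command --delta_pos '[[0,0,-0.08],[0,0,-0.14],[0,0,-0.18],[0,0,-0.205],[0,0,-0.214]]' --delta_rot '[[0,0,0],[0,0,0],[0,0,0],[0,0,0],[0,0,0]]' --claw '[1,1,1,1,1]'

```text
t: 15.5
eef_pos: [646.4, 179.6, 24.9]
tcp_rot: [3.141, 0.002, -0.0]
ft_force: [-7.7, -4.4, 15.8]
opening: 0.394
grip_force: 30.0
```

Request:
arm_command --delta_pos '[[0,0,0],[0,0,0],[0,0,0],[0,0,0],[0,0,0]]' --delta_rot '[[0,0,0],[0,0,0],[0,0,0],[0,0,0],[0,0,0]]' --claw '[1,1,0.55,0.45,0.4]'

```text
t: 15.92
eef_pos: [647.2, 180.5, 25.5]
tcp_rot: [-3.142, -0.001, 0.0]
ft_force: [-0.6, -0.7, -0.0]
opening: 0.538
grip_force: 0.0
```

Request:
arm_command --delta_pos '[[0,0,0],[0,0,0],[0,0,0.05],[0,0,0.15],[0,0,0.28]]' --delta_rot '[[0,0,0],[0,0,0],[0,0,0],[0,0,0],[0,0,0]]' --claw '[0.4,0.4,0.4,0.4,0.4]'

```text
t: 16.33
eef_pos: [646.1, 180.3, 94.8]
tcp_rot: [3.141, 0.004, 0.0]
ft_force: [0.4, -0.4, -0.8]
opening: 0.598
grip_force: 0.0
```

Request:
arm_command --delta_pos '[[-0.1,0.03,0.05],[-0.24,0.073,0.08],[-0.39,0.118,0.1],[-0.54,0.163,0.1],[-0.69,0.209,0.1]]' --delta_rot '[[0,0,0],[0,0,0],[0,0,0],[0,0,0],[0,0,0]]' --claw '[0.3,0.3,0.3,0.3,0.3]'

```text
t: 16.75
eef_pos: [473.0, 233.0, 121.5]
tcp_rot: [-3.141, -0.002, -0.0]
ft_force: [1.0, 0.3, 0.1]
opening: 0.697
grip_force: 0.0
```

Request:
arm_command --delta_pos '[[-0.12,0.036,0],[-0.19,0.057,0],[-0.216,0.065,0],[-0.216,0.065,0],[-0.216,0.065,0]]' --delta_rot '[[0,0,0],[0,0,0],[0,0,0],[0,0,0],[0,0,0]]' --claw '[0.3,0.3,0.3,0.3,0.3]'

```text
t: 17.17
eef_pos: [421.7, 249.2, 120.8]
tcp_rot: [-3.141, -0.002, 0.001]
ft_force: [0.6, 0.0, 0.2]
opening: 0.702
grip_force: 0.0
```

```bash
python3 wm.py w6
```

```text
17.1667 [421.7 249.2 120.8] 0.7020621167857244
green [ 359  150   37   38 1080] [(array([443.8, 129.4]), array([443.8, 129.7]))]
green [427 217  29  22 370] [(array([382.9,  51.3]), array([381.1,  53.4]))]
dark [   0   46   67   49 1725] [(array([531.1, 434.9]), array([533.1, 435.4])), (array([530.2, 431.2]), array([532.2, 431.6]))]
dark [ 18 131  26  19 351] [(array([475.3, 446.4]), array([475.2, 446.8])), (array([475.6, 442.4]), array([475.5, 442.8]))]
dark [353 147  19  34  83] [(array([455.2, 162.1]), array([453.9, 158.2])), (array([455.9, 163.9]), array([454.6, 160.1]))]
dark [234 177  41  45 939] [(array([423.8, 250.8]), array([422.1, 251.3])), (array([425.2, 250.8]), array([423.5, 251.2]))]
dark [160 214  43  37 922] [(array([386. , 312.8]), array([390.9, 317.8])), (array([388.1, 311.6]), array([392.9, 316.4]))]
dark [310 215  43  36 899] [(array([386. , 186.2]), array([390.5, 181.1])), (array([388.1, 187.5]), array([392.5, 182.5]))]
```

View pics/w6.png

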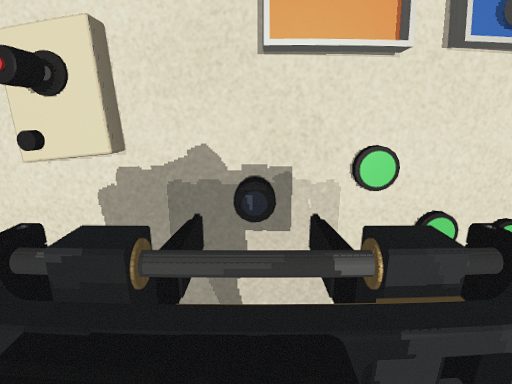

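The black eyepiece at (255,199) measures about (421,250), which agrees with the estimate, so I grasp it.

Request:
arm_command --delta_pos '[[0.002,0.004,-0.08],[0.002,0.004,-0.18],[0.002,0.004,-0.29],[0.002,0.004,-0.37],[0.002,0.004,-0.4]]' --delta_rot '[[0,0,0],[0,0,0],[0,0,0],[0,0,0],[0,0,0]]' --claw '[0.3,0.3,0.3,0.3,0.3]'

```text
t: 17.63
eef_pos: [421.4, 249.1, 17.6]
tcp_rot: [3.14, 0.003, -0.001]
ft_force: [0.0, -0.8, 0.1]
opening: 0.701
grip_force: 0.0
```

Request:
arm_command --delta_pos '[[0,0,-0.012],[0,0,-0.016],[0,0,-0.016],[0,0,-0.016],[0,0,-0.016]]' --delta_rot '[[0,0,0],[0,0,0],[0,0,0],[0,0,0],[0,0,0]]' --claw '[0.4,0.5,1,1,1]'

```text
t: 18.05
eef_pos: [421.6, 250.2, 17.1]
tcp_rot: [-3.141, -0.002, 0.0]
ft_force: [-0.4, 1.5, 1.5]
opening: 0.407
grip_force: 1.1
```

Request:
arm_command --delta_pos '[[0,0,0],[0,0,0],[0,0,0],[0,0,0],[0,0,0]]' --delta_rot '[[0,0,0],[0,0,0],[0,0,0],[0,0,0],[0,0,0]]' --claw '[1,1,1,1,1]'

```text
t: 18.47
eef_pos: [421.6, 250.2, 17.0]
tcp_rot: [-3.141, -0.002, 0.0]
ft_force: [0.6, -0.7, 7.0]
opening: 0.392
grip_force: 30.0
```

Request:
arm_command --delta_pos '[[0,0,0],[0,0,0.03],[0,0,0.12],[0,0,0.24],[0,0,0.34]]' --delta_rot '[[0,0,0],[0,0,0],[0,0,0],[0,0,0],[0,0,0]]' --claw '[1,1,1,1,1]'

```text
t: 18.88
eef_pos: [420.8, 249.9, 102.9]
tcp_rot: [3.141, 0.0, 0.0]
ft_force: [0.4, 0.0, -0.7]
opening: 0.398
grip_force: 30.0
```

Request:
arm_command --delta_pos '[[0.05,-0.021,0],[0.16,-0.067,0],[0.29,-0.121,0],[0.42,-0.176,0],[0.54,-0.226,0]]' --delta_rot '[[0,0,0],[0,0,0],[0,0,0],[0,0,0],[0,0,0]]' --claw '[1,1,1,1,1]'

```text
t: 19.3
eef_pos: [557.8, 192.4, 101.3]
tcp_rot: [3.142, -0.0, 0.0]
ft_force: [0.3, 0.6, -1.9]
opening: 0.393
grip_force: 30.0
```

Request:
arm_command --delta_pos '[[0.08,-0.034,0],[0.124,-0.052,0],[0.124,-0.052,0],[0.124,-0.052,-0.05],[0.124,-0.052,-0.13]]' --delta_rot '[[0,0,0],[0,0,0],[0,0,0],[0,0,0],[0,0,0]]' --claw '[1,1,1,1,1]'

```text
t: 19.72
eef_pos: [586.8, 181.0, 69.7]
tcp_rot: [-3.141, -0.002, 0.001]
ft_force: [-0.0, 1.0, -1.2]
opening: 0.394
grip_force: 30.0
```

Request:
arm_command --delta_pos '[[0,0,-0.07],[0,0,-0.11],[0,0,-0.13],[0,0,-0.145],[0,0,-0.155]]' --delta_rot '[[0,0,0],[0,0,0],[0,0,0],[0,0,0],[0,0,0]]' --claw '[1,1,1,1,1]'

```text
t: 20.13
eef_pos: [586.9, 180.8, 30.1]
tcp_rot: [3.142, -0.0, 0.001]
ft_force: [0.4, -0.1, -0.4]
opening: 0.395
grip_force: 30.0
```

Request:
arm_command --delta_pos '[[0,0,-0.006],[0,0,-0.012],[0,0,-0.016],[0,0,-0.017],[0,0,-0.017]]' --delta_rot '[[0,0,0],[0,0,0],[0,0,0],[0,0,0],[0,0,0]]' --claw '[1,1,1,1,1]'

```text
t: 20.55
eef_pos: [587.1, 180.5, 25.8]
tcp_rot: [3.142, -0.0, 0.0]
ft_force: [0.4, 0.3, -1.2]
opening: 0.394
grip_force: 30.0
```

Request:
arm_command --delta_pos '[[0,0,0],[0,0,0],[0,0,0],[0,0,0],[0,0,0]]' --delta_rot '[[0,0,0],[0,0,0],[0,0,0],[0,0,0],[0,0,0]]' --claw '[0.55,0.5,0.45,0.4,0.4]'

```text
t: 20.97
eef_pos: [587.1, 180.5, 25.8]
tcp_rot: [3.142, -0.0, 0.0]
ft_force: [0.1, 1.0, -0.4]
opening: 0.59
grip_force: 0.0
```

Request:
arm_command --delta_pos '[[0,0,0],[0,0,0.05],[0,0,0.15],[0,0,0.28],[0,0,0.36]]' --delta_rot '[[0,0,0],[0,0,0],[0,0,0],[0,0,0],[0,0,0]]' --claw '[0.4,0.4,0.4,0.4,0.4]'

```text
t: 21.38
eef_pos: [587.6, 180.6, 119.1]
tcp_rot: [-3.141, -0.002, 0.0]
ft_force: [-0.6, 0.2, 0.1]
opening: 0.601
grip_force: 0.0
```

Request:
arm_command --delta_pos '[[-0.05,-0.018,0],[-0.16,-0.056,0],[-0.3,-0.106,0],[-0.44,-0.155,0],[-0.53,-0.187,0]]' --delta_rot '[[0,0,0],[0,0,0],[0,0,0],[0,0,0],[0,0,0]]' --claw '[0.2,0.2,0.2,0.2,0.2]'

```text
t: 21.8
eef_pos: [451.4, 133.0, 116.4]
tcp_rot: [3.141, 0.001, 0.0]
ft_force: [0.5, -0.0, 1.2]
opening: 0.797
grip_force: 0.0
```

Request:
arm_command --delta_pos '[[-0.04,-0.014,0],[-0.046,-0.016,0],[-0.046,-0.016,-0.05],[-0.046,-0.016,-0.15],[-0.046,-0.016,-0.25]]' --delta_rot '[[0,0,0],[0,0,0],[0,0,0],[0,0,0],[0,0,0]]' --claw '[0.2,0.2,0.2,0.2,0.2]'

```text
t: 22.22
eef_pos: [445.6, 130.3, 53.3]
tcp_rot: [-3.141, -0.004, 0.0]
ft_force: [0.5, 0.2, -0.6]
opening: 0.796
grip_force: 0.0
```

Request:
arm_command --delta_pos '[[0,0,-0.08],[0,0,-0.14],[0,0,-0.17],[0,0,-0.19],[0,0,-0.2]]' --delta_rot '[[0,0,0],[0,0,0],[0,0,0],[0,0,0],[0,0,0]]' --claw '[0.2,0.2,0.2,0.2,0.2]'

```text
t: 22.63
eef_pos: [443.9, 129.9, 2.8]
tcp_rot: [3.142, -0.0, 0.0]
ft_force: [-0.1, -1.1, 0.1]
opening: 0.801
grip_force: 0.0
```

Request:
arm_command --delta_pos '[[0,0,0],[0,0,0],[0,0,0],[0,0,0],[0,0,0]]' --delta_rot '[[0,0,0],[0,0,0],[0,0,0],[0,0,0],[0,0,0]]' --claw '[0.3,0.4,0.5,1,1]'

```text
t: 23.05
eef_pos: [443.3, 129.8, 3.6]
tcp_rot: [-3.142, -0.001, 0.0]
ft_force: [0.6, 0.5, 0.5]
opening: 0.509
grip_force: 0.0
```

Request:
arm_command --delta_pos '[[0,0,0],[0,0,0],[0,0,0],[0,0,0],[0,0,0]]' --delta_rot '[[0,0,0],[0,0,0],[0,0,0],[0,0,0],[0,0,0]]' --claw '[1,1,1,1,1]'

```text
t: 23.47
eef_pos: [443.3, 129.8, 3.5]
tcp_rot: [-3.142, -0.001, 0.0]
ft_force: [0.2, -0.3, 7.3]
opening: 0.473
grip_force: 30.0
```

```bash
python3 - <<'E'
from h import *
s=state();print(s["t"],s["eef_pos"],s["opening"],s["grip_force"])
a=read_camera("scene")[110:290,80:400];im=read_camera("wrist")
save("sw7",cv2.resize(np.hstack([a.repeat(2,0).repeat(2,1),cv2.resize(im,(480,360))]),(800,257),interpolation=3))
E
```

```text
23.4667 [443.27031237 129.75830206   3.53461847] 0.4733487445726612 30.001155138015747
```

View pics/sw7.png

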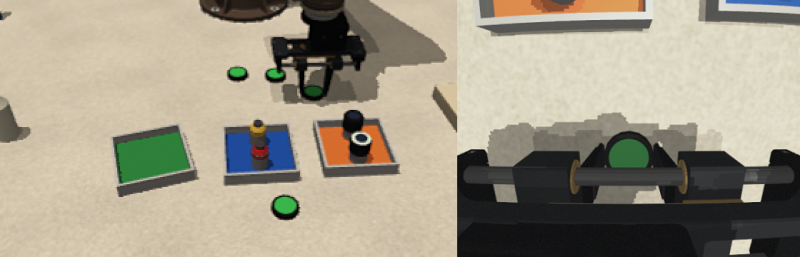

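The filter is gripped at 45 mm and lies flat. The white eyepiece (361,145) and the black one (353,122) stand upright in the orange tray. I am carrying the filter to the middle of the green tray.

Request:
arm_command --delta_pos '[[0,0,0.03],[0,0,0.1],[0,0,0.21],[0,0,0.32],[0,0,0.36]]' --delta_rot '[[0,0,0],[0,0,0],[0,0,0],[0,0,0],[0,0,0]]' --claw '[1,1,1,1,1]'

```text
t: 23.98
eef_pos: [443.7, 129.9, 96.4]
tcp_rot: [-3.141, -0.003, 0.0]
ft_force: [0.4, 0.1, 0.4]
opening: 0.472
grip_force: 30.0
```

Request:
arm_command --delta_pos '[[0.03,-0.051,0],[0.097,-0.167,0],[0.172,-0.295,0],[0.246,-0.423,0],[0.313,-0.538,0]]' --delta_rot '[[0,0,0],[0,0,0],[0,0,0],[0,0,0],[0,0,0]]' --claw '[1,1,1,1,1]'

```text
t: 24.4
eef_pos: [522.0, -6.5, 93.8]
tcp_rot: [3.141, -0.0, 0.0]
ft_force: [0.0, -0.3, -0.9]
opening: 0.469
grip_force: 30.0
```

Request:
arm_command --delta_pos '[[0.075,-0.128,0],[0.149,-0.256,0],[0.224,-0.384,0],[0.283,-0.487,0],[0.328,-0.564,0]]' --delta_rot '[[0,0,0],[0,0,0],[0,0,0],[0,0,0],[0,0,0]]' --claw '[1,1,1,1,1]'

```text
t: 24.82
eef_pos: [604.1, -148.3, 93.6]
tcp_rot: [3.141, -0.0, -0.001]
ft_force: [0.2, 0.6, 0.1]
opening: 0.472
grip_force: 30.0
```

Request:
arm_command --delta_pos '[[0.05,-0.085,0],[0.09,-0.153,0],[0.105,-0.179,0],[0.105,-0.179,-0.04],[0.105,-0.179,-0.11]]' --delta_rot '[[0,0,0],[0,0,0],[0,0,0],[0,0,0],[0,0,0]]' --claw '[1,1,1,1,1]'

```text
t: 25.23
eef_pos: [629.7, -190.3, 66.5]
tcp_rot: [3.141, -0.002, -0.0]
ft_force: [-0.3, -0.5, -1.5]
opening: 0.474
grip_force: 30.0
```

Request:
arm_command --delta_pos '[[0,0,-0.08],[0,0,-0.14],[0,0,-0.17],[0,0,-0.185],[0,0,-0.195]]' --delta_rot '[[0,0,0],[0,0,0],[0,0,0],[0,0,0],[0,0,0]]' --claw '[1,1,1,1,1]'

```text
t: 25.65
eef_pos: [629.3, -189.7, 16.7]
tcp_rot: [-3.141, 0.001, 0.001]
ft_force: [-0.8, -0.9, 0.2]
opening: 0.472
grip_force: 30.0
```

Request:
arm_command --delta_pos '[[0,0,-0.007],[0,0,-0.013],[0,0,-0.017],[0,0,-0.019],[0,0,-0.019]]' --delta_rot '[[0,0,0],[0,0,0],[0,0,0],[0,0,0],[0,0,0]]' --claw '[1,1,1,1,1]'

```text
t: 26.07
eef_pos: [629.6, -190.6, 12.4]
tcp_rot: [3.141, -0.0, 0.0]
ft_force: [-0.2, -0.5, -0.1]
opening: 0.472
grip_force: 30.0
```

Request:
arm_command --delta_pos '[[0,0,0],[0,0,0],[0,0,0],[0,0,0],[0,0,0]]' --delta_rot '[[0,0,0],[0,0,0],[0,0,0],[0,0,0],[0,0,0]]' --claw '[0.5,0.45,0.4,0.35,0.35]'

```text
t: 26.48
eef_pos: [629.6, -190.5, 12.2]
tcp_rot: [3.141, -0.0, 0.0]
ft_force: [0.3, -0.5, -0.7]
opening: 0.637
grip_force: 0.0
```

Request:
arm_command --delta_pos '[[0,0,0],[0,0,0.04],[0,0,0.15],[0,0,0.28],[0,0,0.4]]' --delta_rot '[[0,0,0],[0,0,0],[0,0,0],[0,0,0],[0,0,0]]' --claw '[0.35,0.35,0.35,0.35,0.35]'

```text
t: 26.9
eef_pos: [629.4, -190.5, 114.0]
tcp_rot: [-3.142, 0.0, 0.0]
ft_force: [-0.4, -0.4, 0.3]
opening: 0.648
grip_force: 0.0
```

Request:
arm_command --delta_pos '[[-0.1,0,0.1],[-0.2,0,0.2],[-0.32,0,0.3],[-0.44,0,0.35],[-0.5,0,0.4]]' --delta_rot '[[0,0,0],[0,0,0],[0,0,0],[0,0,0],[0,0,0]]' --claw '[0.35,0.35,0.35,0.35,0.35]'

```text
t: 27.32
eef_pos: [501.9, -190.1, 214.2]
tcp_rot: [3.141, -0.001, 0.0]
ft_force: [-0.4, -0.4, -0.1]
opening: 0.649
grip_force: 0.0
```

```bash
python3 - <<'E'
from h import *
s=state();print(s["t"],s["eef_pos"],s["opening"])
a=read_camera("scene")[110:290,80:400];b=read_camera("top");save("top8",b)
save("sw8",cv2.resize(np.hstack([a.repeat(2,0).repeat(2,1),cv2.resize(b[120:270,60:435],(900,360))]),(800,187),interpolation=3))
E
```

```text
27.3167 [ 501.87577913 -190.1077284   214.1907763 ] 0.6488899893083634
```

View pics/sw8.png

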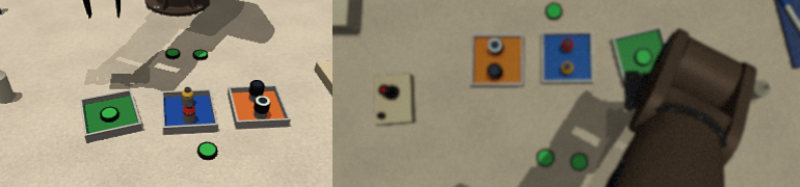

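The final view shows the filter flat in the green tray (109,114), both objectives upright in the blue tray, and both eyepieces upright in the orange tray. The bystanders look unmoved and the gripper is clear, so I hand in after one settling call.

Request:
arm_command --delta_pos '[[0,0,0],[0,0,0],[0,0,0],[0,0,0],[0,0,0]]' --delta_rot '[[0,0,0],[0,0,0],[0,0,0],[0,0,0],[0,0,0]]' --claw '[0.35,0.35,0.35,0.35,0.35]'

```text
t: 27.83
eef_pos: [504.9, -190.4, 211.4]
tcp_rot: [-3.141, 0.001, 0.001]
ft_force: [-0.5, -0.6, 0.5]
opening: 0.652
grip_force: 0.0
```

```bash
python3 -c "
from cell import *
print(job_done())"
```

```text
the job is handed in; nothing more can be done
None
```

I handed the job in at about 28 s: in the last pictures both objectives stand in the blue tray, both eyepieces in the orange tray and the filter lies green face up in the green tray, with the joystick box and bottle apparently unmoved; no verdict came back.

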